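Dose disinfectant tablets through a spring-shut dispenser slide

ROBOT

A 7-joint arm with a two-finger parallel gripper is mounted at the origin on a cart in front of the work surface, level with it; the furniture and walls round the work are solid. World frame = base frame: x ahead of the robot, y to its left, z up, the work surface at z = 0. Lengths are in m, angles in rad, forces in N, time in s.
With the tool pointing down it reaches from about 0.425 to 0.95 m from the base axis. Payload 16.7 kg.
Tool frame: the origin (TCP) lies midway between the tips of the shut fingers; the grasp point (between the pads) lies 19 mm behind it; z points along the fingers, y is the line along which they close (so a half turn about z gives the same grasp; the last joint's range is limited). The gripper opens to 94 mm and grips with 3 to 60 N. Pads are 16 mm wide; open, the fingers measure 119 mm over their backs; the gripper's body (75 mm by 177 mm) begins 78 mm behind the grasp point.
Start: joints at [-1.266, 0.426, 0.074, 1.606, -0.034, 1.111, -0.067], TCP at [0.297, 0.606, 0.205] pointing down, gripper open.
Joint ranges: [-2.85, 2.85], [-0.5, 2.14], [-1.23, 1.37], [0.21, 2.46], [-1.02, 4.16], [0.16, 2.05], [-2.73, 2.73]. Speed limits (rad/s): [1.89, 1.89, 2.39, 2.39, 3.01, 3.01, 3.01].

INTERFACE

Orientations are given as a unit quaternion [x, y, z, w].
In Python, from station import r, vision, spotter gives the robot as it stands.
- The arm moves only by the tool jog_arm, never from a script. Its arguments are lists of equal length, an entry for each row: "delta_rot": the turn, a rotation vector about the world's x, y, z in rad, a list of three; "xyz": the shift along the world's x, y, z in cm, a list of three; "hand": the opening, from -1 (shut) to 1 (fully open). In form: {"delta_rot": [[ax, ay, az], ...], "xyz": [[tx, ty, tz], ...], "hand": [hand, ...]}. A call has 1 to 5 rows; each row is the pose to reach, as a shift and turn from the pose commanded when the call began; what a row does not reach only later rows make up. A row lasts 1/8 s, in which the tool goes at most 62.5 mm and 10.7 degrees, less where a joint would pass 70% of its speed; a pose out of reach is approached as far as the arm can. A call with a gripper value outside its range is refused whole. The fingers move at their own pace and stop on an object; "grip_force" is the grip in N (left out, the last holds). Time passes only in rows, so rows that repeat a pose let the fingers close. It gives the time, the measured TCP pose, the force, the opening and the grip force at its end, in the units of the state.
- r.sense(): the state, without advancing time (a new reading comes with each control period).
- vision.read_camera(name): name is "side" or "top" or "wrist"; returns the picture (400x640x3 uint8, red, green, blue); there is no depth.
- vision.calibration(name): a dict with "intrinsics" (3x3 intrinsics, pixels), "k1" (the pictures are not rectified: a ray, as slopes to the right and down, at radius r is drawn at 1 + k1 r^2 times it, then the intrinsics apply), "R" (3x3) and "t" (3): a world point X has camera coordinates R X + t; the wrist camera has in their place "hand_eye" (4x4, takes a point from camera to tool coordinates, whose origin is the TCP and whose axes are the flange's). Camera axes: x right, y down, z forward; pixel columns grow to the right and rows downward; lengths in m; the calibration is good to about 2 mm. A picture is of the moment at which its call begins: read the wrist's pose just before it. calibration takes no time and is no camera call.
- r.finish_job(): hands the job in; it is judged then, once.
Trained networks look in the newest picture that a camera, given by its name, has taken for a name from the list of things; names that differ only in an ending like _2 or _b are one class to them, and where a whole thing is asked for, a point or a joint stands for the part that bears it (a point fixed in the world has none). Each returns a list of dicts, best first, with "confidence" (0 to 1); they miss things now and then, are a little off and sometimes report something else, mostly with a low value. They report only what shows in the picture. A call takes as long as a camera call.
- spotter.look_for(camera, thing): "bbox" ([centre column, centre row, width, height] as shares, 0 to 1, of the picture: columns of its width, rows of its height, round what is visible of it).
- spotter.place_of(camera, thing): "point" ([column, row] as shares, 0 to 1, of the picture: columns of its width, rows of its height: a listed point, or the origin of a listed thing).
The state is a dict: "clock": time; "joint_positions": joint angles; "qd": joint speeds; "tau": joint torques, N m; "eef_pos": TCP position; "eef_rot": TCP orientation; "ft_force": force on the tool from outside, world axes, zero at the start; "ft_torque": the same for the moment, N m; "width": finger opening in m; "gripper_force": force on a finger pad.
Only numpy, scipy, OpenCV 4.12 (cv2) and the standard library are available. Lean on these libraries where they do the work, as an engineer would, in place of code of your own. Each camera call takes 0.05 s, during which the arm holds its last target. There are 200 camera calls.

TASK

Use the counting spatula to sweep the four tablets off the dispenser's deck into the trough at its left end, with the slide shut and without touching the tablets with the gripper; then lay the spatula flat on a table top and let go of it. Now pull the slide out by its handle, against its spring, until the dark line across it is level with the outer edge of the dispenser's head, so that all four tablets drop into the pot below, and finish while still holding the slide there (it springs shut if it is let go), so that the empty trough can be checked. Leave the pot and the other things where they stand.

Things in the scene. Friction and masses are not known exactly. Their poses are not given: they have to be found in the camera images.
- dispenser: White bench-top tablet dispenser, fixed on the wooden desk, 124 x 245 x 152 mm; origin on the desk top (z = -0.005) under its head. Its frame at yaw 0: x away from the robot, y to its left, z up. A pedestal (y -0.124 to -0.004) carries the head (x -0.046 to 0.046, y -0.125 to 0.101, z 0.086 to 0.152), overhanging the pot. On the head: the deck, then the trough at its left (+y) end.
- deck_mid (a point): Middle of the flat steel counting deck, in the dispenser's frame (0, -0.040, 0.134). The deck runs x -0.038 to 0.038, y -0.117 to 0.037 and ends at the trough. The rim in front (robot side, x -0.046 to -0.038) stands 6 mm above the deck; those at the back (x 0.038 to 0.046) and right end 18 mm, the wall beyond the trough (y 0.083 to 0.101) 10 mm.
- slide (a joint): How far the slide is pulled out, m, along the dispenser's +y (to the left): 0 shut (start), stop at 0.074. It is a steel plate 82 mm wide with a window in it, under the trough. At 0.054 the window stands exactly under the trough and the line is level with the head's edge; farther out the plate covers the trough again. A spring pulls it shut: about 5 N at 0, 11 N at 0.054.
- slide_handle (a point): Middle of the slide's handle: a level black bar 12 mm thick, 72 mm long along the dispenser's x, on two thin arms at x -0.030 and 0.030 (50 mm free between). In the dispenser's frame (0, 0.168 + joint, 0.124); when shut 61 mm clear of the head; free above and below. Can be gripped from above with fingers closing along the dispenser's y.
- slide_line (a point): Middle of the dark line, 2 mm wide, across the top of the slide plate; moves with the slide. With the slide shut it is seen on the trough's floor.
- head_edge (a point): Middle of the lower edge of the head's outer (left) face, where the slide comes out, in the dispenser's frame (0, 0.101, 0.1005): the line has to come here.
- trough (a point): Middle of the trough's floor (the slide plate), in the dispenser's frame (0, 0.060, 0.101). The open trough is x -0.038 to 0.038, y 0.037 to 0.083 and 33 mm deep below the deck, with upright walls.
- tablet_0_mid (a point): Centre of tablet 0, a hard white round tablet with a groove on top, 22 mm across, 12 mm thick, 12 g; starts flat on the deck
- tablet_1_mid (a point): Centre of tablet 1, a hard white round tablet with a groove on top, 22 mm across, 12 mm thick, 12 g; starts flat on the deck
- tablet_2_mid (a point): Centre of tablet 2, a hard white round tablet with a groove on top, 22 mm across, 12 mm thick, 12 g; starts flat on the deck
- tablet_3_mid (a point): Centre of tablet 3, a hard white round tablet with a groove on top, 22 mm across, 12 mm thick, 12 g; starts flat on the deck
- counting_spatula: Counting spatula, loose, 70 g, 178 mm long, lying flat on the steel side table (z = 0). Origin at its underside below the grip; x from handle to blade, z up. Black handle x -0.052 to 0.046, 14 mm wide, z 0.010 to 0.024, with a foot down to z 0 at x -0.052 to -0.042; sloping neck; flat steel blade x 0.060 to 0.126, 26 mm wide, z 0 to 0.005.
- blade_mid (a point): Middle of the underside of the spatula's blade, in the spatula's frame (0.093, 0, 0)
- pot: Open steel pot, loose, 110 mm across, 76 mm tall, on the dispenser's base plate, centred under the trough, its foot 10.5 mm above the desk; inside 88 mm across. Origin: centre of its underside, z up.
- saline: Bystander: clear bottle of rinsing water, 86 mm across, 236 mm tall; origin under its centre
- petri: Bystander: covered petri dish, 60 mm across, 16 mm tall; origin under its centre
- tape: Bystander: roll of tape lying flat, 54 mm across, 25 mm tall; origin under its centre
- dropper_bottle: Bystander: small amber dropper bottle, 33 mm across, 102 mm tall; origin under its centre

How it is judged:
By the outcome, as a careful person would: the job done as asked, in the order asked, and still so for the second after the job is handed in, while the arm keeps its last pose, push and grip.
It also fails if it takes over 64 s, if anything falls off the work surface, if the arm or the gripper's body presses on something with over 40 N, if the wrist force passes 120 N, or if a joint passes its speed limit or range.

## Working session

There is one attempt and no reset: what is moved stays moved. The work goes in short steps, Python scripts to look and compute and a tool call to move; the robot and the scene stay as the last step left them, time stands still between calls to the robot, and variables do not carry over. Pictures are saved under pics/ and viewed, at most 14 in all, crops included, and the job is handed in when it is done.

Besides the shell and the picture viewer there is one more tool, called after "Emit:" as name(argument=value, ...) on one line, values as JSON. jog_arm: Moves the arm, as the interface text tells. Its arguments: {"type":"object","properties":{"delta_rot":{"type":"array","items":{"type":"array","items":{"type":"number"}}},"xyz":{"type":"array","items":{"type":"array","items":{"type":"number"}}},"hand":{"type":"array","items":{"type":"number"}},"grip_force":{"type":"number"}},"required":["delta_rot","xyz","hand"]}

```bash
mkdir -p pics; ls; cat > h.py <<'E'
import numpy as np, cv2
from station import r, vision, spotter
from scipy.spatial.transform import Rotation as Ro
def ray(cam,px):
    c=vision.calibration(cam);K=np.array(c["intrinsics"]);k=c["k1"]
    d=np.array([(px[0]-K[0,2])/K[0,0],(px[1]-K[1,2])/K[1,1]]);u=d.copy()
    for _ in range(20): u=d/(1+k*(u@u))
    v=np.array([u[0],u[1],1.])
    if "R" in c:
        R=np.array(c["R"]);t=np.array(c["t"]);return -R.T@t,R.T@v
    s=r.sense();T=np.eye(4);T[:3,:3]=Ro.from_quat(s["eef_rot"]).as_matrix();T[:3,3]=s["eef_pos"]
    T=T@np.array(c["hand_eye"]);return T[:3,3],T[:3,:3]@v
def onz(cam,px,z):
    o,d=ray(cam,px);return o+d*(z-o[2])/d[2]
def proj(cam,X):
    c=vision.calibration(cam);K=np.array(c["intrinsics"])
    if "R" in c: p=np.array(c["R"])@X+np.array(c["t"])
    else:
        s=r.sense();T=np.eye(4);T[:3,:3]=Ro.from_quat(s["eef_rot"]).as_matrix();T[:3,3]=s["eef_pos"]
        T=np.linalg.inv(T@np.array(c["hand_eye"]));p=T[:3,:3]@X+T[:3,3]
    u=p[:2]/p[2];u=u*(1+c["k1"]*(u@u));return K[:2,:2]@u+K[:2,2]
def pts(cam,n,k=1):
    return [(np.round(np.array(d["point"])*[640,400],1),round(d["confidence"],2)) for d in spotter.place_of(cam,n)[:k]]
def save(cam,name):
    im=vision.read_camera(cam);cv2.imwrite("pics/"+name,cv2.cvtColor(im,cv2.COLOR_RGB2BGR));return im
E
python3 - <<'E'
from h import *
a=save("top","t0.png");b=save("side","s0.png")
cv2.imwrite("pics/both.png",cv2.cvtColor(np.vstack([a,b]),cv2.COLOR_RGB2BGR)[:, :])
for n in ["deck_mid","slide_handle","slide_line","head_edge","trough","dispenser","tablet_0_mid","counting_spatula","blade_mid","pot","saline","petri","tape","dropper_bottle"]:
    for c in ["top","side"]:
        print(n,c,pts(c,n,4 if "tablet" in n else 1))
s=r.sense();print(s)
E
```

```text
pics
deck_mid top [(array([408.3, 214. ]), 0.94)]
deck_mid side [(array([361.8, 259.3]), 0.91)]
slide_handle top [(array([341.5, 200.6]), 0.66)]
slide_handle side [(array([323.7, 213.8]), 0.68)]
slide_line top [(array([379.4, 209.5]), 0.87)]
slide_line side [(array([328.4, 215.5]), 0.71)]
head_edge top [(array([341.3, 173.5]), 0.5)]
head_edge side [(array([335.5, 236.8]), 0.84)]
trough top [(array([375.8, 207.9]), 0.57)]
trough side [(array([361.9, 259.6]), 0.68)]
dispenser top [(array([388.7, 210.3]), 0.73)]
dispenser side [(array([352. , 283.1]), 0.97)]
tablet_0_mid top [(array([403.6, 216.2]), 0.43)]
tablet_0_mid side [(array([350.6, 258.1]), 0.49), (array([341.6, 240. ]), 0.45)]
counting_spatula top [(array([284.8, 225.8]), 0.73)]
counting_spatula side [(array([270. , 218.6]), 0.61)]
blade_mid top [(array([266.4, 213.7]), 0.62)]
blade_mid side [(array([274.7, 210.9]), 0.57)]
pot top [(array([374.6, 210.5]), 0.41)]
pot side [(array([343.2, 264.3]), 0.53)]
saline top [(array([217.7, 161.7]), 0.63)]
saline side [(array([295.4, 174.1]), 0.96)]
petri top [(array([283.3, 228.4]), 0.29)
[... 269 characters left out ...]
[-1.26547387,  0.42607764,  0.073885  ,  1.60603393, -0.03407403,
        1.11076734, -0.0670968 ]), 'qd': array([-1.88574395e-03,  1.33681692e-03, -1.90853692e-03, -4.12479920e-05,
       -3.75099300e-04, -5.49754297e-04, -9.48787184e-04]), 'tau': array([-2.00191564e-03, -9.35493636e+01,  3.66132192e+00, -4.54538977e+01,
       -4.91681707e-02,  1.28849881e-02, -1.11956899e-05]), 'eef_pos': array([0.29652672, 0.60633176, 0.20546628]), 'eef_rot': array([ 2.25471007e-01,  9.74249878e-01, -1.26215859e-05, -1.02935422e-05]), 'ft_force': array([ 0.17241538,  0.41997538, -0.20264699]), 'ft_torque': array([-0.00064155, -0.07322609, -0.06540376]), 'gripper_force': 0.0, 'width': 0.09389883263294029}
```

View pics/t0.png

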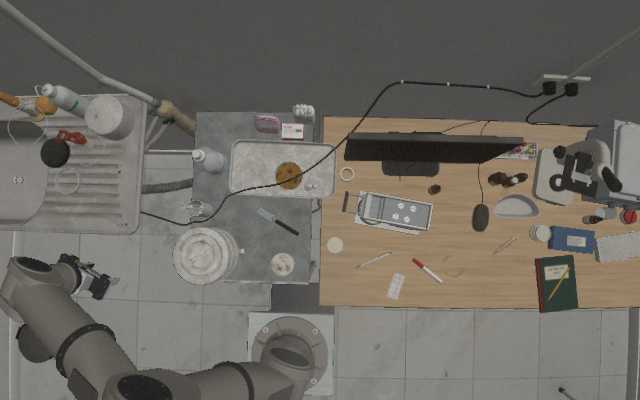

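View pics/s0.png

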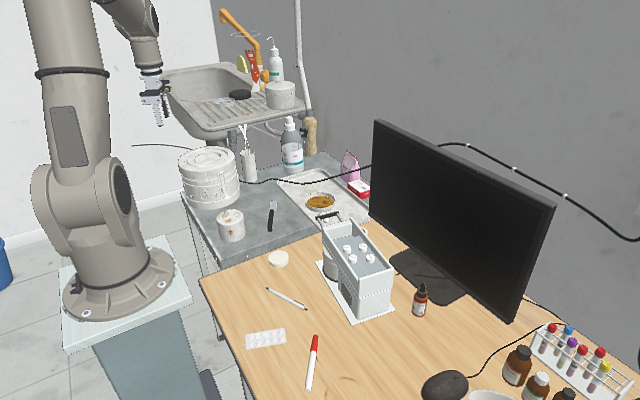

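Top view: the dispenser stands at about (395,211) with its handle at (350,203) and four tablets on the deck. The spatula is at (278,221), blade up and to the left at (263,213). In the side view the tablets are at about (355,253) and the monitor stands behind the dispenser.

```bash
python3 - <<'E'
from h import *
np.set_printoptions(precision=4,suppress=True)
for n,c,p,z in [("deck","top",(408.3,214),.129),("trough","top",(377,208.5),.096),("handle","top",(351,203),.119),("spat","top",(284.8,225.8),.02),("spat_end","top",(297.5,234),.02),("blade","top",(266.4,213.7),0),
 ("spat","side",(270,218.6),.02),("deck","side",(361.8,259.3),.129),("petri","top",(335,245),0),("drop","top",(434,188),.0),("tape","top",(347,173),0),("saline","top",(217,161),.1)]:
    print(n,c,onz(c,p,z))
print(vision.calibration("wrist"))
print(onz("top",(290,350),0),vision.calibration("top")["R"],vision.calibration("top")["t"])
E
```

```text
deck top [ 0.519  -0.4064  0.129 ]
trough top [ 0.5376 -0.3032  0.096 ]
handle top [ 0.5527 -0.2106  0.119 ]
spat top [0.4707 0.0255 0.02  ]
spat_end top [ 0.4418 -0.0223  0.02  ]
blade top [0.5146 0.0984 0.    ]
spat side [0.465  0.0193 0.02  ]
deck side [ 0.5249 -0.4019  0.129 ]
petri top [ 0.4047 -0.1614  0.    ]
drop top [ 0.6268 -0.5294  0.    ]
tape top [ 0.6756 -0.2005  0.    ]
saline top [0.6931 0.2678 0.1   ]
{'intrinsics': array([[283.5189,   0.    , 317.4708],
       [  0.    , 283.5189, 198.0313],
       [  0.    ,   0.    ,   1.    ]]), 'k1': -0.048749541999828776, 'hand_eye': array([[-0.0003, -0.9579, -0.2872,  0.084 ],
       [ 1.    , -0.0001, -0.0005,  0.0007],
       [ 0.0004, -0.2872,  0.9579, -0.1792],
       [ 0.    ,  0.    ,  0.    ,  1.    ]])}
[ 0.0136 -0.0052  0.    ] [[ 0.026  -0.9994 -0.0212]
 [-0.9961 -0.0241 -0.0848]
 [ 0.0843  0.0233 -0.9962]] [-0.1099  0.5603  1.4422]
```

Emit:
jog_arm(delta_rot=[[0,0,-0.18],[0,0,-0.36],[0,0,-0.54],[0,0,-0.72],[0,0,-0.9]], xyz=[[1,-1,6],[2,-2,12],[6,-6,14],[9,-12,14],[12,-18,14]], hand=[0,0,0,0,0])

```text
clock: 2.12
eef_pos: [0.4133, 0.4328, 0.3457]
eef_rot: [0.629, 0.777, 0.0, -0.0]
ft_force: [0.7, -0.3, 0.1]
width: 0.0485
gripper_force: 0.0
```

Emit:
jog_arm(delta_rot=[[0,0,-0.18],[0,0,-0.36],[0,0,-0.54],[0,0,-0.72],[0,0,-0.76]], xyz=[[3,-6,0],[5,-12,0],[6,-18,0],[6,-24,0],[6,-30,0]], hand=[0,0,0,0,0])

```text
clock: 2.75
eef_pos: [0.4723, 0.1324, 0.3456]
eef_rot: [0.872, 0.489, 0.0, -0.0]
ft_force: [1.6, -0.1, 0.0]
width: 0.0467
gripper_force: 0.0
```

Emit:
jog_arm(delta_rot=[[0,0,0],[0,0,0],[0,0,0],[0,0,0],[0,0,0]], xyz=[[0,-5,-4],[0,-10,-9],[0,-10,-15],[0,-10,-19],[0,-10,-19]], hand=[0,0,0,0,0])

```text
clock: 3.38
eef_pos: [0.4707, 0.0338, 0.1537]
eef_rot: [0.871, 0.491, -0.003, -0.0]
ft_force: [-0.5, -0.6, 1.0]
width: 0.0473
gripper_force: 0.0
```

```bash
python3 - <<'E'
from h import *
np.set_printoptions(precision=4,suppress=True)
s=r.sense();im=save("wrist","w1.png");print(s["eef_pos"],s["eef_rot"],s["joint_positions"],vision.calibration("wrist")["hand_eye"][:3,3])
for n,z in [("counting_spatula",0),("blade_mid",0)]:
    for p,c in pts("wrist",n,2): print(n,p,c,onz("wrist",p,z))
# handle: dark pixels
g=im.max(2)
E
```

```text
[0.4707 0.0338 0.1537] [ 0.8713  0.4908 -0.0025 -0.    ] [-0.8115  0.177   0.6776  2.1288 -0.1409  0.884  -0.596 ] [ 0.0845 -0.0001 -0.1792]
counting_spatula [320.1 189. ] 0.88 [0.4736 0.029  0.    ]
blade_mid [316.6 114.6] 0.76 [0.5161 0.1067 0.    ]
```

View pics/w1.png

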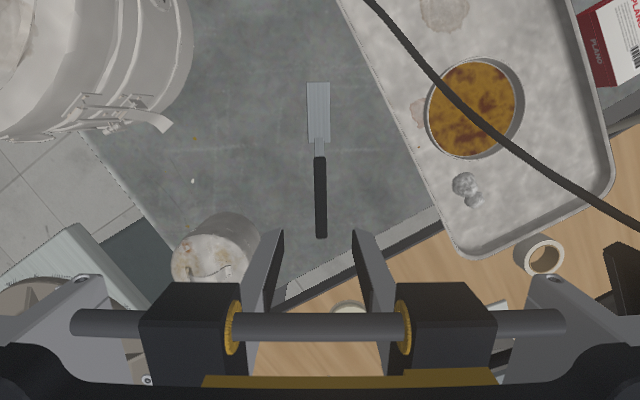

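```bash
python3 - <<'E'
from h import *
np.set_printoptions(precision=4,suppress=True)
a=onz("wrist",(321.3,237.5),.024);b=onz("wrist",(319.5,157.5),.024);c=onz("wrist",(318,82),.005);d=onz("wrist",(316.8,82),.005)
print(a,b,c,np.linalg.norm((a-b)[:2]),np.linalg.norm((a-c)[:2]))
for v in (b-a,c-a): print(np.degrees(np.arctan2(v[1],v[0])))
print("origin", a+(c-a)*52/178, a+(b-a)*52/98)
print("jar", onz("wrist",(256,245),.0),onz("wrist",(256,240),.09),onz("top",(283,265),.09))
for n in ("petri",): print(pts("wrist",n))
s=r.sense();print(Ro.from_quat(s["eef_rot"]).as_matrix())
E
```

```text
[ 0.4474 -0.0176  0.024 ] [0.4952 0.066  0.024 ] [0.5354 0.1355 0.005 ] 0.09622189189789093 0.17654961639965047
60.22551996016329
60.11435507166825
origin [0.4731 0.0272 0.0184] [0.4728 0.0268 0.024 ]
jar [0.3635 0.0078 0.    ] [0.4075 0.0387 0.09  ] [0.3324 0.0201 0.09  ]
[(array([346.9, 314.2]), 0.71)]
[[ 0.5173  0.8558  0.0024]
 [ 0.8558 -0.5174  0.0013]
 [ 0.0023  0.0014 -1.    ]]
```

Emit:
jog_arm(delta_rot=[[0,0,0.02],[0,0,0.02],[0,0,0.02],[0,0,0.02]], xyz=[[0,0,-5],[0,0,-10],[0,0,-11],[0,0,-11]], hand=[0,0,0,0])

```text
clock: 4.08
eef_pos: [0.4733, 0.0347, 0.0468]
eef_rot: [0.866, 0.5, 0.0, -0.0]
ft_force: [-0.1, -0.4, -0.0]
width: 0.0469
gripper_force: 0.0
```

Emit:
jog_arm(delta_rot=[[0,0,0],[0,0,0],[0,0,0],[0,0,0],[0,0,0]], xyz=[[0,-0.8,-2],[0,-0.8,-4.3],[0,-0.8,-4.3],[0,-0.8,-4.3],[0,-0.8,-4.3]], hand=[0,0,0,-1,-1], grip_force=30)

```text
clock: 4.7
eef_pos: [0.4733, 0.0269, 0.0037]
eef_rot: [0.866, 0.5, 0.001, 0.0]
ft_force: [0.1, -0.6, 0.1]
width: 0.0304
gripper_force: 0.0
```

Emit:
jog_arm(delta_rot=[[0,0,0],[0,0,0],[0,0,0],[0,0,0]], xyz=[[0,0,0],[0,0,0],[0,0,1],[0,0,4]], hand=[-1,-1,-1,-1])

```text
clock: 5.2
eef_pos: [0.4716, 0.0261, 0.0425]
eef_rot: [0.866, 0.5, -0.001, -0.0]
ft_force: [0.3, -0.1, 0.0]
width: 0.0139
gripper_force: 30.0
```

Emit:
jog_arm(delta_rot=[[0,0,0],[0,0,-0.18],[0,0,-0.36],[0,0,-0.54],[0,0,-0.72]], xyz=[[0,0,6],[0,0,12],[-1,-2,17],[-2,-7,20],[-3,-13,22]], hand=[-1,-1,-1,-1,-1])

```text
clock: 5.82
eef_pos: [0.4425, -0.1032, 0.2636]
eef_rot: [0.987, 0.16, 0.001, -0.001]
ft_force: [2.1, 0.4, -1.3]
width: 0.0134
gripper_force: 29.9
```

Emit:
jog_arm(delta_rot=[[0,0,-0.18],[0,0,-0.36],[0,0,-0.5],[0,0,-0.5],[0,0,-0.5]], xyz=[[-0.5,-6,2],[-1,-12,4],[-1,-17,4],[-1,-17.6,4],[-1,-17.6,4]], hand=[-1,-1,-1,-1,-1])

```text
clock: 6.45
eef_pos: [0.4321, -0.2781, 0.3018]
eef_rot: [0.996, -0.087, -0.001, 0.0]
ft_force: [0.3, 0.8, -0.7]
width: 0.0139
gripper_force: 30.0
```

```bash
python3 - <<'E'
from h import *
np.set_printoptions(precision=4,suppress=True)
s=r.sense();im=save("wrist","w2.png");print(s["eef_pos"],s["eef_rot"],s["joint_positions"])
for n,z in [("deck_mid",.129),("slide_handle",.119),("slide_line",.096),("head_edge",.0955),("trough",.096),("dispenser",-.005),("tablet_0_mid",.135),("blade_mid",s["eef_pos"][2]-.004),("pot",.006)]:
    for p,c in pts("wrist",n,4 if "tab" in n else 1): print(n,p,c,onz("wrist",p,z))
E
```

```text
[ 0.4321 -0.2781  0.3018] [ 0.9962 -0.0867 -0.0007  0.0001] [-0.6166  0.1228  1.1841  1.8808 -0.1203  1.2177 -1.1377]
deck_mid [398.3  89.7] 0.89 [ 0.5265 -0.3889  0.129 ]
slide_handle [223.2  91.1] 0.72 [ 0.5618 -0.1824  0.119 ]
slide_line [318.4 242.1] 0.63 [ 0.3347 -0.2605  0.096 ]
head_edge [282.1  93.4] 0.93 [ 0.5487 -0.25    0.0955]
trough [419.   74.7] 0.51 [ 0.5418 -0.4265  0.096 ]
dispenser [348.6  97.1] 0.96 [ 0.533  -0.3454 -0.005 ]
tablet_0_mid [403.9 109.1] 0.75 [ 0.5039 -0.3924  0.135 ]
tablet_0_mid [417.3  76.2] 0.33 [ 0.5377 -0.4112  0.135 ]
blade_mid [315.8 102.1] 0.71 [ 0.5226 -0.2916  0.2978]
```

View pics/w2.png

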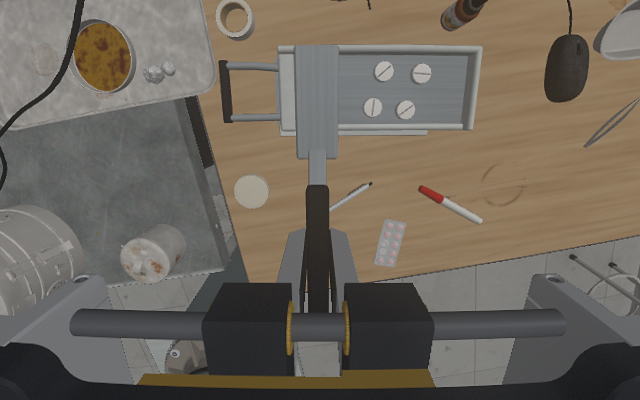

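```bash
python3 - <<'E'
import cv2
im=cv2.imread("pics/w2.png")[30:150,200:500]
cv2.imwrite("pics/w2c.png",cv2.resize(im,(780,312),interpolation=cv2.INTER_CUBIC))
E
```

```text
(no output)
```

View pics/w2c.png

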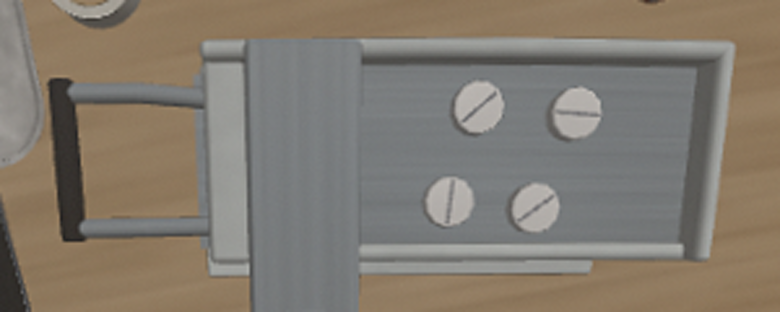

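```bash
cat > fit.py <<'E'
from h import *
from scipy.optimize import least_squares
np.set_printoptions(precision=4,suppress=True)
L=[((.046,-.125,.152),(482.3,46.9)),((-.046,-.125,.152),(472.3,129.6)),((.046,.101,.152),(277.7,46.5)),((-.046,.101,.144),(281.5,130.8)),
((.036,.168,.127),(222.7,60.4)),((-.036,.168,.127),(228.8,122.3)),((.038,-.117,.134),(468.1,56.2)),((-.038,-.117,.134),(460.8,123.8)),((0,-.04,.134),(398.3,89.7))]
def W(p,X): c,s=np.cos(p[2]),np.sin(p[2]);return np.array([p[0]+c*X[0]-s*X[1],p[1]+s*X[0]+c*X[1],X[2]-.005])
f=lambda p:np.concatenate([proj("wrist",W(p,X))-q for X,q in L])
o=least_squares(f,[.53,-.35,-.17],loss="soft_l1");p=o.x;print(p,np.degrees(p[2]));print(f(p).reshape(-1,2))
for u in [(478,106),(577,112),(449,201),(535,207)]:
    X=onz("wrist",(200+u[0]/2.6,30+u[1]/2.6),.141)-[p[0],p[1],0]
    c,s=np.cos(p[2]),np.sin(p[2]);print("tab disp",c*X[0]+s*X[1],-s*X[0]+c*X[1])
print("handle",W(p,(0,.168,.124)),"deck",W(p,(0,-.04,.134)))
s=r.sense();T=s["eef_pos"]
for px in [(317.5,45),(317,157)]:print("blade ends",onz("wrist",px,T[2]+.001)-T)
E
python3 fit.py
```

```text
[ 0.5321 -0.3526 -0.1647] -9.436035462747565
[[ 1.7465 -1.2822]
 [ 1.2941  1.5491]
 [-1.3355 -1.6876]
 [-0.7709  0.5901]
 [ 0.078  -0.1585]
 [-0.7611  0.7454]
 [-0.2137  0.1562]
 [-0.3964 -0.2726]
 [ 1.7741  0.6101]]
tab disp 0.01986193700560793 -0.017110578345178637
tab disp 0.017633118994920902 -0.06029338514595403
tab disp -0.019488572161266177 -0.006170944248704789
tab disp -0.022071719217273997 -0.04469872942247536
handle [ 0.5597 -0.1869  0.119 ] deck [ 0.5256 -0.3921  0.129 ]
blade ends [ 0.1204 -0.0205  0.001 ]
blade ends [ 0.057  -0.0091  0.001 ]
```

Emit:
jog_arm(delta_rot=[[0,0,0.01],[0,0,0.01],[0,0,0.01],[0,0,0.01],[0,0,0.01]], xyz=[[-0.3,-5,-2],[-0.6,-10,-5],[-0.6,-15.3,-8],[-0.6,-15.3,-11],[-0.6,-15.3,-11]], hand=[-1,-1,-1,-1,-1])

```text
clock: 7.58
eef_pos: [0.4248, -0.4313, 0.1895]
eef_rot: [0.997, -0.083, -0.002, -0.001]
ft_force: [0.6, 1.3, 0.1]
width: 0.0139
gripper_force: 30.0
```

```bash
python3 - <<'E'
from h import *
np.set_printoptions(precision=4,suppress=True)
s=r.sense();print(s["eef_pos"],s["eef_rot"],s["joint_positions"])
im=save("wrist","w3.png")
a=save("side","s3.png")[200:320,280:440]
b=cv2.resize(a,(640,480),interpolation=cv2.INTER_CUBIC)
v=np.hstack([cv2.resize(im,(440,275)),cv2.resize(a,(360,270))[:,:,:][0:270]] if 0 else [im[20:190,240:520]]) 
o=np.vstack([cv2.resize(im[0:200,220:540],(480,300)),cv2.resize(a,(400,300))[:, :] if 0 else cv2.resize(a,(480,300))])
cv2.imwrite("pics/m3.png",cv2.cvtColor(o,cv2.COLOR_RGB2BGR))
E
```

```text
[ 0.4248 -0.4313  0.1895] [ 0.9966 -0.0827 -0.0023 -0.0006] [-0.0422  0.4977  0.9977  1.8197 -0.4673  1.0879 -0.6094]
```

View pics/m3.png

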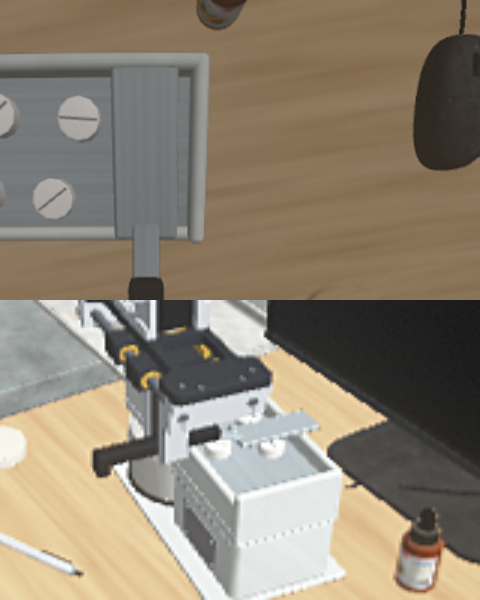

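The wrist crop shows the blade hovering over the deck's right end, clear of the tablets (blade columns about 295–339, rows 45–158 in the full picture). I'll check its place in the dispenser's frame.

```bash
python3 - <<'E'
from h import *
s=r.sense();z=s["eef_pos"][2]+.001
p=[.5321,-.3526,-.1647];c,q=np.cos(p[2]),np.sin(p[2])
D=lambda w:np.round([c*(w[0]-p[0])+q*(w[1]-p[1]),-q*(w[0]-p[0])+c*(w[1]-p[1])],4)
print("tcp",D(s["eef_pos"]))
for u in [(112,67),(178,67),(114,237),(175,237)]: print(D(onz("wrist",(220+u[0]/1.5,u[1]/1.5),z)))
print("deck corner back/front right",[D(onz("wrist",(220+u[0]/1.5,u[1]/1.5),.129)) for u in [(190,77),(187,228)]])
print("tabs",[D(onz("wrist",(220+u[0]/1.5,u[1]/1.5),.141)) for u in [(78,117),(53,198)]])
E
```

```text
tcp [-0.0912 -0.0946]
[ 0.0312 -0.0809]
[ 0.0312 -0.1061]
[-0.0341 -0.0805]
[-0.0341 -0.1061]
deck corner back/front right [array([ 0.0403, -0.1169]), array([-0.0387, -0.1173])]
tabs [array([ 0.0192, -0.0594]), array([-0.0212, -0.0445])]
```

Emit:
jog_arm(delta_rot=[[0,0,0],[0,0,0],[0,0,0],[0,0,0],[0,0,0]], xyz=[[0.15,0,-2],[0.15,0,-4],[0.15,0,-4.8],[0.15,0,-5.2],[0.15,0,-5.2]], hand=[-1,-1,-1,-1,-1])

```text
clock: 8.3
eef_pos: [0.4281, -0.4311, 0.14]
eef_rot: [0.997, -0.082, -0.0, 0.0]
ft_force: [1.1, 0.0, -1.6]
width: 0.0136
gripper_force: 30.0
```

Emit:
jog_arm(delta_rot=[[0,0,0],[0,0,0],[0,0,0]], xyz=[[-0.1,0,-0.2],[-0.1,0,-0.2],[-0.1,0,-0.2]], hand=[-1,-1,-1])

```text
clock: 8.68
eef_pos: [0.4272, -0.4311, 0.1382]
eef_rot: [0.997, -0.082, 0.0, 0.0]
ft_force: [-0.1, 0.5, -0.8]
width: 0.0136
gripper_force: 30.0
```

Emit:
jog_arm(delta_rot=[[0,0,0],[0,0,0],[0,0,0],[0,0,0],[0,0,0]], xyz=[[0,0,-0.15],[0.16,1,-0.15],[0.33,2,-0.15],[0.5,3,-0.15],[0.66,4,-0.15]], hand=[-1,-1,-1,-1,-1])

```text
clock: 9.3
eef_pos: [0.434, -0.3901, 0.1365]
eef_rot: [0.997, -0.081, 0.0, -0.0]
ft_force: [0.5, -0.0, -0.0]
width: 0.0139
gripper_force: 30.0
```

Emit:
jog_arm(delta_rot=[[0,0,0],[0,0,0],[0,0,0],[0,0,0],[0,0,0]], xyz=[[0.16,1,0],[0.33,2,0],[0.5,3,0],[0.66,4,0],[0.83,5,0]], hand=[-1,-1,-1,-1,-1])

```text
clock: 9.93
eef_pos: [0.4422, -0.3404, 0.1365]
eef_rot: [0.997, -0.082, 0.0, -0.0]
ft_force: [0.1, 0.2, -0.2]
width: 0.014
gripper_force: 30.0
```

```bash
python3 - <<'E'
from h import *
s=r.sense();print(s["eef_pos"],s["ft_force"])
p=[.5321,-.3526,-.1647];c,q=np.cos(p[2]),np.sin(p[2])
w=s["eef_pos"];print(c*(w[0]-p[0])+q*(w[1]-p[1]),-q*(w[0]-p[0])+c*(w[1]-p[1]))
im=save("wrist","w4.png")
cv2.imwrite("pics/w4c.png",cv2.cvtColor(cv2.resize(im[20:180,180:500],(640,320)),cv2.COLOR_RGB2BGR))
E
```

```text
[ 0.44216598 -0.34035006  0.13648628] [ 0.11032387  0.21937918 -0.17827116]
-0.09072545100757802 -0.0026610902693949747
```

View pics/w4c.png

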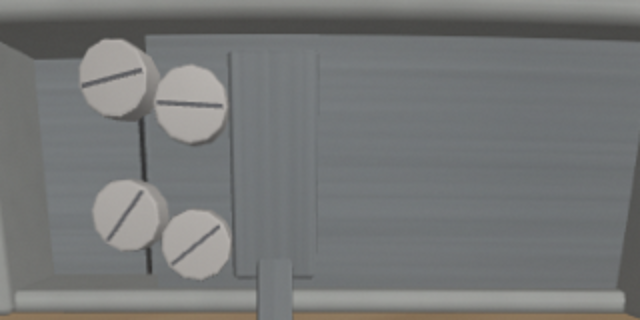

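The crop shows all four tablets pushed ahead of the blade, two of them already at the trough's edge. I'll carry on with the sweep.

Emit:
jog_arm(delta_rot=[[0,0,0],[0,0,0],[0,0,0],[0,0,0],[0,0,0]], xyz=[[0.13,0.8,0],[0.26,1.6,0],[0.4,2.4,0],[0.5,3.1,0],[0.6,3.7,0]], hand=[-1,-1,-1,-1,-1])

```text
clock: 10.6
eef_pos: [0.4481, -0.3035, 0.1365]
eef_rot: [0.997, -0.081, 0.0, -0.0]
ft_force: [-0.3, -0.5, -1.2]
width: 0.0136
gripper_force: 30.0
```

Emit:
jog_arm(delta_rot=[[0,0,0],[0,0,0],[0,0,0],[0,0,0]], xyz=[[0,0,0],[-0.3,-2,0],[-0.6,-4,0],[-0.6,-4,0]], hand=[-1,-1,-1,-1])

```text
clock: 11.1
eef_pos: [0.4414, -0.3455, 0.1366]
eef_rot: [0.997, -0.083, 0.0, 0.0]
ft_force: [-0.2, -0.0, -0.7]
width: 0.0134
gripper_force: 30.0
```

```bash
python3 - <<'E'
from h import *
s=r.sense();print(s["eef_pos"],s["ft_force"])
im=save("wrist","w5.png")
cv2.imwrite("pics/w5c.png",cv2.cvtColor(cv2.resize(im[20:180,180:500],(640,320)),cv2.COLOR_RGB2BGR))
E
```

```text
[ 0.4414037  -0.34554148  0.13662053] [-0.23109373 -0.01435884 -0.67057322]
```

View pics/w5c.png

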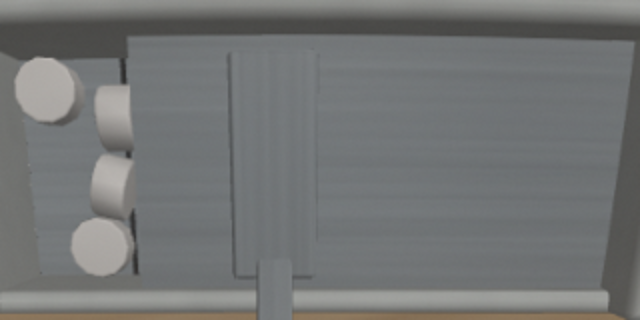

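The crop shows the deck empty and all four tablets in the trough at left. Next I return the spatula to its free spot on the steel table.

Emit:
jog_arm(delta_rot=[[0,0,0],[0,0,0],[0,0,0.18],[0,0,0.36],[0,0,0.54]], xyz=[[0,0,5],[0,0,11],[0.5,5,13],[1,11,13],[2,17,13]], hand=[-1,-1,-1,-1,-1])

```text
clock: 11.78
eef_pos: [0.4619, -0.1717, 0.2664]
eef_rot: [0.982, 0.19, 0.0, -0.0]
ft_force: [1.5, 0.3, -0.2]
width: 0.0134
gripper_force: 29.9
```

Emit:
jog_arm(delta_rot=[[0,0,0.18],[0,0,0.36],[0,0,0.54],[0,0,0.67],[0,0,0.67]], xyz=[[0.3,6,0],[0.6,12,-3],[1,18,-7],[1.2,20,-13],[1.2,20,-16]], hand=[-1,-1,-1,-1,-1])

```text
clock: 12.4
eef_pos: [0.4732, 0.0285, 0.1043]
eef_rot: [0.865, 0.502, -0.001, -0.0]
ft_force: [-0.8, 0.7, -1.2]
width: 0.0138
gripper_force: 30.0
```

Emit:
jog_arm(delta_rot=[[0,0,0],[0,0,0],[0,0,0],[0,0,0],[0,0,0]], xyz=[[0,0,-5],[0,0,-8.5],[0,0,-9.6],[0,0,-9.9],[0,0,-9.9]], hand=[-1,-1,-1,-1,-1])

```text
clock: 13.02
eef_pos: [0.4747, 0.0263, 0.0085]
eef_rot: [0.866, 0.5, 0.001, 0.0]
ft_force: [0.1, -0.5, -0.9]
width: 0.0135
gripper_force: 30.0
```

Next I lower the last 4.5 mm and check the contact force.

Emit:
jog_arm(delta_rot=[[0,0,0],[0,0,0],[0,0,0]], xyz=[[0,0,-0.2],[0,0,-0.4],[0,0,-0.4]], hand=[-1,-1,-1])

```text
clock: 13.4
eef_pos: [0.4741, 0.0261, 0.0036]
eef_rot: [0.866, 0.5, 0.0, -0.0]
ft_force: [0.5, -0.1, -1.3]
width: 0.0134
gripper_force: 30.0
```

Emit:
jog_arm(delta_rot=[[0,0,0],[0,0,0],[0,0,0],[0,0,2e-05],[0,0,0]], xyz=[[0,0,0],[0,0,0],[0,0,0],[0,0,3],[0,0,8]], hand=[-0.3,-0.3,-0.3,-0.3,-0.3])

```text
clock: 14.02
eef_pos: [0.4731, 0.0254, 0.0836]
eef_rot: [0.866, 0.5, -0.002, 0.0]
ft_force: [1.2, 0.9, 1.6]
width: 0.0329
gripper_force: 0.0
```

```bash
python3 - <<'E'
from h import *
s=r.sense();print(s["eef_pos"],s["width"],s["gripper_force"])
im=save("wrist","w6.png")
for n in ["counting_spatula","blade_mid"]:
    for p,c in pts("wrist",n,1): print(n,p,c,onz("wrist",p,0))
g=(im.max(2)<60);g[260:]=0;ys,xs=np.nonzero(g[:,290:350]);print(xs.mean()+290,ys.min(),ys.max())
E
```

```text
[0.47314078 0.02541509 0.08359858] 0.03291701769357365 0.0
blade_mid [315.9 104.7] 0.83 [0.52034956 0.10717874 0.        ]
318.82268278641334 162 259
```

Emit:
jog_arm(delta_rot=[[0,0,0],[0,0,-0.18],[0,0,-0.36],[0,0,-0.54],[0,0,-0.72]], xyz=[[0,0,6],[1,-2,11],[3,-7,13],[5,-12,14],[7,-17,14]], hand=[0,0,0,0,0])

```text
clock: 14.8
eef_pos: [0.5451, -0.1448, 0.2233]
eef_rot: [0.987, 0.161, 0.001, -0.0]
ft_force: [1.2, 1.4, -0.3]
width: 0.0469
gripper_force: 0.0
```

Emit:
jog_arm(delta_rot=[[0,0,-0.18],[0,0,-0.36],[0,0,-0.49],[0,0,-0.49],[0,0,-0.49]], xyz=[[1,-3,0],[1.6,-4.2,0],[1.6,-4.2,0],[1.6,-4.2,0],[1.6,-4.2,0]], hand=[0,0,0,0,0])

```text
clock: 15.42
eef_pos: [0.5599, -0.1857, 0.2229]
eef_rot: [0.997, -0.08, -0.0, -0.0]
ft_force: [-0.4, 1.0, -0.0]
width: 0.0472
gripper_force: 0.0
```

```bash
python3 - <<'E'
from h import *
s=r.sense();print(s["eef_pos"],s["eef_rot"],s["joint_positions"])
im=save("wrist","w7.png");save("side","s7.png")
for n,z in [("slide_handle",.119),("head_edge",.0955),("deck_mid",.129),("slide_line",.096)]:
    for p,c in pts("wrist",n,1): print(n,p,c,onz("wrist",p,z))
print(proj("wrist",np.array([.5597,-.1869,.125])))
E
```

```text
[ 0.5599401  -0.1857358   0.22291377] [ 9.96808236e-01 -7.98325498e-02 -3.21220954e-04 -3.97027454e-05] [-0.64301748  0.51105922  1.18785597  1.825002   -0.51647296  1.16395936
 -1.01414558]
head_edge [377.7 193.6] 0.71 [ 0.546731   -0.25189549  0.0955    ]
deck_mid [518.4 201.5] 0.79 [ 0.52495793 -0.39101155  0.129     ]
slide_line [426.1 194. ] 0.68 [ 0.53745361 -0.30628861  0.096     ]
[319.08577099 199.2190852 ]
```

View pics/w7.png

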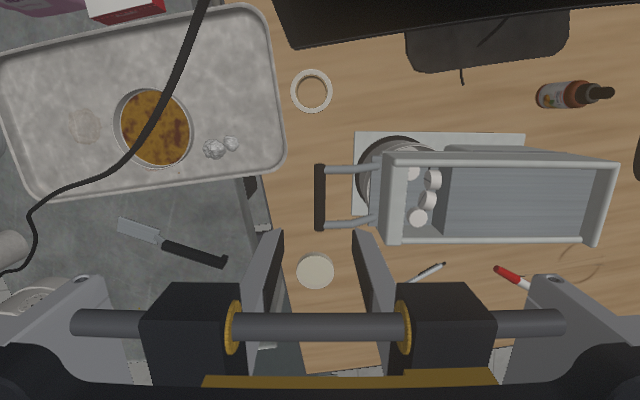

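The picture shows the handle bar at (319,197) midway between the fingers, the tablets in the trough at about (420,190), and the spatula flat on the steel table at (175,243).

Emit:
jog_arm(delta_rot=[[0,0,0],[0,0,0],[0,0,0],[0,0,0],[0,0,0]], xyz=[[0,-0.1,-5],[0,-0.1,-10],[0,-0.1,-12.3],[0,-0.1,-12.3],[0,-0.1,-12.3]], hand=[0,0,0,0,0], grip_force=50)

```text
clock: 16.35
eef_pos: [0.5609, -0.1876, 0.1021]
eef_rot: [0.997, -0.082, 0.001, 0.0]
ft_force: [-0.3, 0.3, 0.8]
width: 0.047
gripper_force: 0.0
```

Emit:
jog_arm(delta_rot=[[0,0,0],[0,0,0],[0,0,0],[0,0,0],[0,0,0]], xyz=[[0,0,0],[0,0,0],[0,0,0],[0,0,0],[0,0,0]], hand=[-1,-1,-1,-1,-1])

```text
clock: 16.98
eef_pos: [0.5601, -0.1875, 0.1006]
eef_rot: [0.997, -0.082, 0.0, 0.0]
ft_force: [0.3, -2.9, 1.1]
width: 0.0108
gripper_force: 50.0
```

Emit:
jog_arm(delta_rot=[[0,0,0],[0,0,0],[0,0,0],[0,0,0],[0,0,0]], xyz=[[0.25,1.5,0],[0.5,3,0],[0.74,4.5,0],[0.86,5.2,0],[0.86,5.2,0]], hand=[-1,-1,-1,-1,-1])

```text
clock: 17.6
eef_pos: [0.5686, -0.1362, 0.1007]
eef_rot: [0.997, -0.082, 0.0, 0.001]
ft_force: [-0.2, -9.8, -2.5]
width: 0.0111
gripper_force: 50.0
```

Emit:
jog_arm(delta_rot=[[0,0,0],[0,0,0],[0,0,0]], xyz=[[0,0,0],[0,0,0],[0,0,0]], hand=[-1,-1,-1])

```text
clock: 17.98
eef_pos: [0.5685, -0.1368, 0.1007]
eef_rot: [0.997, -0.082, 0.0, 0.001]
ft_force: [-0.3, -10.1, -2.7]
width: 0.0108
gripper_force: 50.0
```

```bash
python3 - <<'E'
from h import *
s=r.sense();print(s["eef_pos"],s["eef_rot"],s["ft_force"],s["width"])
im=save("wrist","w8.png");save("side","s8.png");save("top","t8.png")
for n,z in [("slide_handle",.119),("head_edge",.0955),("slide_line",.0965)]:
    for p,c in pts("wrist",n,1): print(n,p,c,onz("wrist",p,z))
cv2.imwrite("pics/w8c.png",cv2.cvtColor(cv2.resize(im[100:260,320:520],(800,600)[:2] and (750,600),interpolation=cv2.INTER_CUBIC),cv2.COLOR_RGB2BGR))
E
```

```text
[ 0.56846461 -0.13678243  0.10066767] [ 9.96616749e-01 -8.21802257e-02  2.92486482e-04  1.17485951e-03] [ -0.32791069 -10.08869845  -2.70557843] 0.010834166153837336
slide_handle [316.6 252. ] 0.91 [ 0.56910842 -0.13571944  0.119     ]
head_edge [483.4 237.9] 0.94 [ 0.54754709 -0.25451556  0.0955    ]
slide_line [482.5 237.9] 0.96 [ 0.54822833 -0.25326516  0.0965    ]
```

View pics/w8c.png

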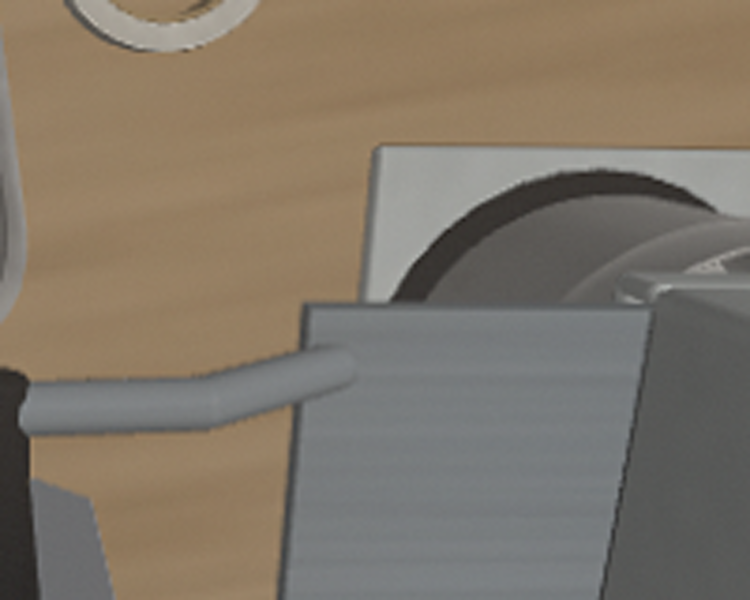

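```bash
python3 - <<'E'
from h import *
im=cv2.imread("pics/w8.png",0)
for row in (200,215,230,245): 
    print(row,[int(v) for v in im[row,468:502]])
p=[.5321,-.3526,-.1647];c,s=np.cos(p[2]),np.sin(p[2])
for y in (.099,.101,.103): print(y,[np.round(proj("wrist",np.array([p[0]+c*x-s*y,p[1]+s*x+c*y,.0957])),1) for x in (-.03,0,.03)])
E
```

```text
200 [120, 121, 120, 121, 121, 119, 121, 120, 120, 119, 120, 120, 119, 119, 119, 120, 120, 120, 119, 119, 120, 122, 107, 66, 88, 87, 87, 88, 86, 87, 88, 87, 89, 88]
215 [123, 123, 125, 122, 123, 124, 122, 123, 124, 122, 123, 122, 122, 121, 121, 122, 121, 122, 124, 117, 59, 83, 87, 87, 87, 87, 86, 87, 86, 87, 86, 87, 88, 88]
230 [121, 121, 121, 122, 122, 120, 121, 121, 121, 120, 120, 120, 121, 120, 121, 122, 120, 52, 75, 88, 86, 88, 88, 87, 87, 87, 87, 87, 85, 87, 86, 87, 88, 87]
245 [125, 125, 125, 125, 125, 124, 124, 124, 124, 125, 124, 124, 125, 126, 91, 70, 88, 88, 86, 87, 86, 86, 86, 86, 86, 87, 87, 88, 88, 86, 87, 87, 87, 86]
0.099 [array([477.2, 273.4]), array([484.2, 236.9]), array([491.5, 197.1])]
0.101 [array([474.6, 273.5]), array([481.5, 237. ]), array([488.7, 197.1])]
0.103 [array([472. , 273.5]), array([478.8, 237. ]), array([485.9, 197.1])]
```

Emit:
jog_arm(delta_rot=[[0,0,0],[0,0,0],[0,0,0],[0,0,0]], xyz=[[0.02,0.1,0],[0.02,0.1,0],[0.02,0.1,0],[0.02,0.1,0]], hand=[-1,-1,-1,-1])

```text
clock: 18.77
eef_pos: [0.5686, -0.1358, 0.1006]
eef_rot: [0.997, -0.082, 0.0, 0.001]
ft_force: [-0.6, -9.7, -2.0]
width: 0.0107
gripper_force: 50.0
```

```bash
cat > prof.py <<'E'
from h import *
s=r.sense();print(s["eef_pos"],s["ft_force"],s["width"])
w0=np.array([.5601,-.1875]);print("pull",(s["eef_pos"][:2]-w0)@[.164,.9865])
im=cv2.cvtColor(vision.read_camera("wrist"),cv2.COLOR_RGB2GRAY)
for row in (200,215,230,245): 
    print(row,[int(v) for v in im[row,476:500]])
for n,z in [("head_edge",.0955),("slide_line",.0965)]:
    for p,c in pts("wrist",n,1): print(n,p,c)
E
python3 prof.py
```

```text
[ 0.56858542 -0.13584366  0.10064559] [-0.59304574 -9.69895695 -1.98442435] 0.010737410642910335
pull 0.05235059139729068
200 [121, 120, 119, 120, 121, 120, 121, 121, 120, 121, 120, 119, 122, 124, 109, 46, 63, 84, 89, 88, 87, 88, 88, 88]
215 [124, 125, 123, 124, 123, 123, 123, 122, 123, 123, 125, 119, 52, 51, 74, 89, 88, 87, 87, 87, 88, 88, 88, 88]
230 [122, 122, 121, 120, 122, 122, 121, 124, 121, 52, 46, 69, 89, 88, 88, 87, 88, 89, 87, 88, 87, 86, 87, 87]
245 [124, 124, 124, 124, 126, 126, 92, 42, 64, 90, 89, 88, 87, 88, 89, 88, 87, 89, 88, 88, 88, 87, 88, 87]
head_edge [481.2 239.7] 0.61
slide_line [485.4 239. ] 0.95
```

The dark line now shows about 1.5 of its 2 mm at the head's edge, within about half a millimetre of level. I'll check that the tablets have dropped.

```bash
python3 - <<'E'
from h import *
a=save("top","t9.png");b=save("side","s9.png");w=save("wrist","w9.png")
for c in ("top","side","wrist"): print(c,pts(c,"tablet_0_mid",4),pts(c,"trough",1))
o=np.hstack([cv2.resize(a[170:250,330:450],(400,267)),cv2.resize(b[190:270,290:410],(400,267))])
o=np.vstack([o,cv2.resize(w[100:300,400:640],(800,333))[:, :]])
cv2.imwrite("pics/m9.png",cv2.cvtColor(o,cv2.COLOR_RGB2BGR))
E
```

```text
top [] [(array([375.4, 206.7]), 0.76)]
side [(array([335.1, 232.3]), 0.65), (array([294.1, 173.1]), 0.64)] [(array([342.5, 240.4]), 0.75)]
wrist [] [(array([485.9, 241.4]), 0.5)]
```

View pics/m9.png

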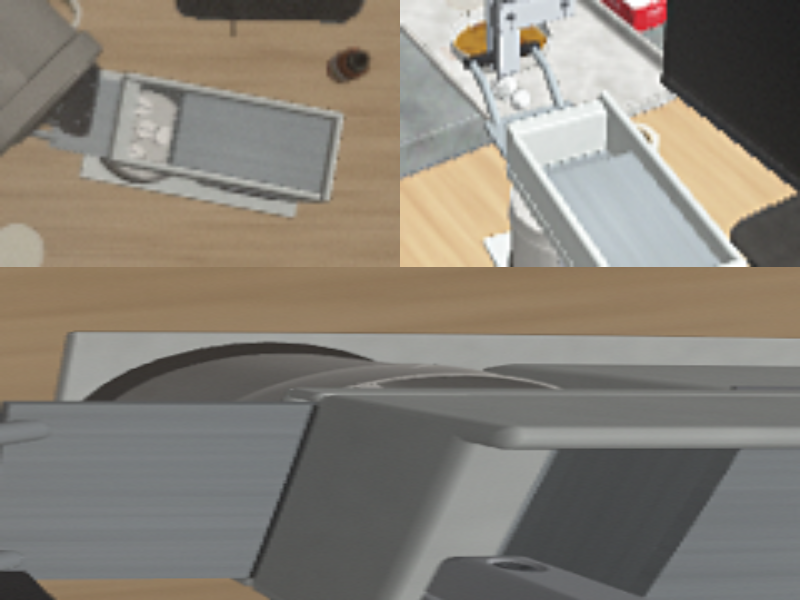

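Top view (left crop): white blobs show in the trough opening at about (145,130). They may be tablets lying in the pot, seen through the window. I'll zoom in to settle that.

```bash
python3 - <<'E'
from h import *
a=cv2.imread("pics/t9.png");b=cv2.imread("pics/s9.png")
o=np.hstack([cv2.resize(a[185:225,355:395],(400,400),interpolation=cv2.INTER_CUBIC),cv2.resize(b[205:255,320:370],(400,400),interpolation=cv2.INTER_CUBIC)])
cv2.imwrite("pics/m10.png",o)
p=[.5321,-.3526,-.1647];c,s=np.cos(p[2]),np.sin(p[2])
for cam,off,k in (("top",(355,185),10),("side",(320,205),8)):
  for nm,z in (("deckrim",.134),("floor",.101),("potbot",.012)):
    P=[(proj(cam,np.array([p[0]+c*x-s*y,p[1]+s*x+c*y,z-.005]))-off)*k for x,y in [(-.038,.037),(-.038,.083),(.038,.083),(.038,.037)]]
    print(cam,nm,np.round(P).astype(int).tolist())
E
```

```text
top deckrim [[250, 337], [117, 312], [157, 94], [289, 119]]
top floor [[238, 341], [108, 316], [147, 103], [276, 128]]
top potbot [[206, 351], [84, 328], [121, 127], [243, 150]]
side deckrim [[104, 300], [49, 220], [253, 166], [314, 243]]
side floor [[104, 378], [50, 296], [250, 242], [310, 320]]
side potbot [[104, 575], [52, 490], [244, 434], [301, 515]]
```

View pics/m10.png

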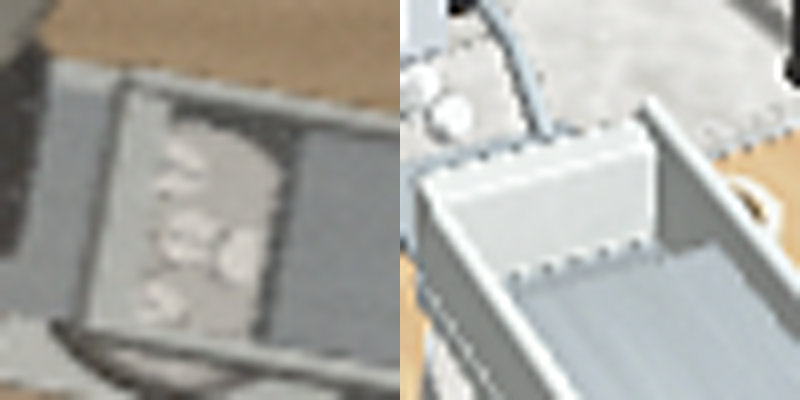

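The zoom shows the pot's round floor through the open window, with four tablets lying on it at about (180,175), (185,240), (237,255) and (160,300). The trough is empty, so I'm handing in.

```bash
python3 -c "
from station import r
print(r.finish_job())"
```

```text
the job is handed in; nothing more can be done
None
```

The job is handed in: the spatula lies flat on the steel table, all four tablets show in the pot, and the gripper is still holding the slide out with the line about half a millimetre past level with the head's edge.

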